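# Show which find goes in which dish

## Task

Show the trainee where the next find goes: point from above at the sherd that lies on the blue pad, with the fingertips 2 to 4 cm above it, and stay there for two seconds; then point in the same way, as low and as long, at the middle of the green dish, and finally draw back up until the fingertips are at least 20 cm above the board. Touch nothing, move nothing, and do not dip down over the other pad or the other two dishes.

Things in the scene. Friction and masses are not known exactly. Their poses are not given: they have to be found in the camera images.
- board: grey work board on four short feet, fixed over the finds on the table, 340 x 660 mm (its x, y) and 18 mm thick, its top 60 mm above the table; all the things below stand on it; origin on the table under the board's centre
- pad_blue: blue rectangular pad fixed on the board, 110 x 100 mm (its x, y), 8 mm thick; origin at the centre of its underside, on the board's top
- pad_yellow: the same pad in yellow; origin at the centre of its underside; either pad may be the left one
- sherd_a: reddish pottery sherd, 52 x 56 mm (its x, y), lying loose near the middle of one of the two pads (either one); origin at the centre of its underside, its top at most 18 mm above the origin
- sherd_b: brown pottery sherd, 53 x 45 mm (its x, y), lying loose near the middle of the other pad; origin at the centre of its underside, its top at most 18 mm above the origin
- dish_green: loose empty round green plastic dish, 68 mm across, its rim 14 mm high; origin at the centre of its underside, on the board's top. The three dishes stand in a row behind the pads, in any order
- dish_red: the same dish in red; origin at the centre of its underside
- dish_white: the same dish in white; origin at the centre of its underside
- bottle: bystander: white bottle with a blue band, 42 mm across, 75 mm high, standing loose at the left; origin at the centre of its underside
- brush: bystander: flat brush with a wooden handle, 21 x 136 x 11 mm, lying loose at the right; origin at the centre of its underside
- loupe: bystander: black cylindrical eye loupe, 32 mm across, 27 mm high, standing loose at the left; origin at the centre of its underside

How it is judged:
By the outcome, as a careful person would: the job done as asked, in the order asked, and still so for the second after the job is handed in, with the robot touching nothing.
It also fails if it takes over 43 s, if anything falls off the work surface, if the arm or the gripper's body presses on something with over 40 N, if the wrist force passes 120 N, or if a joint passes its speed limit or range.

## Robot

A 7-joint arm with a two-finger parallel gripper is mounted at the origin on a cart in front of the work surface, level with it; the furniture and walls round the work are solid. World frame = base frame: x ahead of the robot, y to its left, z up, the work surface at z = 0. Lengths are in m, angles in degrees, forces in N, time in s.
With the tool pointing down it reaches from about 0.35 to 0.775 m from the base axis. Payload 3.1 kg.
Tool frame: the origin (TCP) lies midway between the tips of the shut fingers; the grasp point (between the pads) lies env.pinch_z behind it (env.pinch_z is the distance from the TCP to the grasp point, in m); z points along the fingers, x is the direction in which the jaws open and shut, and the axes are right-handed (so a half turn about z gives the same grasp; the last joint's range is limited). The gripper opens to 85 mm and grips with 20 to 120 N. Pads are 22 mm wide; open, the fingers measure 114 mm over their backs; the gripper's body (76 mm by 85 mm) begins 54 mm behind the grasp point. The pads swing forward as they close: fully open they stand 13 mm farther back than shut.
Start: joints at [68.256, 17.813, 0.802, 86.603, -0.252, 75.585, -1.558], TCP at [0.182, -0.519, 0.231] pointing down, gripper open.
Joint ranges: [-154.91, 154.91], [-16.99, 109.72], [-72.82, 74.43], [7.12, 147.25], [-82.49, 262.49], [11.32, 116.49], [-174.64, 174.64]. Speed limits (degrees/s): [159.86, 159.86, 180, 180, 180, 180, 180].

## Interface

Orientations are given as a 3x3 rotation matrix whose columns are the frame's x, y, z axes.
In Python, from plant import env gives the robot as it stands. The module is installed in compiled form; this text tells all that it offers.
- The arm moves only by the tool send_rows, never from a script. Its argument "series" is a list of rows, each an object with "xyz": the shift along the tool's x, y, z in units of 40 mm (1.0 is 40 mm), a list of three; "spin": the turn about the tool's z in units of 8 degrees (1.0 is 8 degrees); "gripper": the opening in per cent of the stroke, from 0 (shut) to 100 (fully open). A call has 1 to 12 rows; each row shifts and turns the commanded pose from where the row before left it, along the tool's axes as they then stand; what a row does not reach is not made up. A row lasts 1/8 s, in which the tool goes at most 62.5 mm and 10.7 degrees, less where a joint would pass 70% of its speed; a pose out of reach is approached as far as the arm can. A call is refused whole if a number of a shift passes 1 or a number of a turn 1, either way. A call with a gripper value outside its range is refused whole. The fingers move at their own pace and stop on an object; "force" is the grip in N (left out, the last holds). Time passes only in rows, so rows that do not move let the fingers close. It gives the time, the measured TCP pose, the force and the opening at its end, in the units of the state.
- env.read_state(): the state, without advancing time (a new reading comes with each control period).
- env.capture(name): name is "scene" or "top" or "wrist"; returns a dict with "pixels" (480x640x3 uint8, red, green, blue), "fov_y" (degrees; the focal length in pixels is half the picture's height over the tangent of half this angle, whatever the lens; pixels are square), "cx", "cy" (the principal point, pixels), "k1" (the pictures are not rectified: a ray, as slopes to the right and down, at radius r is drawn at 1 + k1 r^2 times it, then the intrinsics apply), "world_to_cam" (4x4, takes a point from world to camera coordinates); the wrist camera has in their place "tool_from_camera" (4x4, takes a point from camera to tool coordinates, whose origin is the TCP and whose axes are the tool frame's). Camera axes: x right, y down, z forward; pixel columns grow to the right and rows downward; lengths in m; the calibration is good to about 2 mm. A picture is of the moment at which its call begins: read the wrist's pose just before it. There is no depth.
- env.hand_in(): hands the job in, once; it reports no verdict.
The state is a dict: "time": time; "joint_pos": joint angles; "joint_vel": joint speeds; "joint_efforts": joint torques, N m; "position": TCP position; "eef_rot": TCP orientation; "ft_force": force on the tool from outside, world axes, zero at the start; "wrist_torque": the same for the moment, N m; "finger_gap": finger opening in m.
Only numpy, scipy, OpenCV 4.12 (cv2) and the standard library are available. Lean on these libraries where they do the work, as an engineer would, in place of code of your own. Each camera call takes 0.05 s, during which the arm holds its last target.

## Working session

There is one attempt and no reset: what is moved stays moved. The work goes in short steps, Python scripts to look and compute and a tool call to move; the robot and the scene stay as the last step left them, time stands still between calls to the robot, and variables do not carry over. Pictures are saved under pics/ and viewed, and the job is handed in when it is done.

Besides the shell and the picture viewer there is one more tool, called after "Call:" in YAML: its name, and indented under it one key for each argument. send_rows: Moves the arm, as the interface text tells. Its arguments: {"type":"object","properties":{"series":{"type":"array","items":{"type":"object","properties":{"xyz":{"type":"array","items":{"type":"number"}},"spin":{"type":"number"},"gripper":{"type":"number"}}}},"force":{"type":"number"}},"required":["series"]}

```bash
mkdir -p pics
python3 - <<'E'
from plant import env
import cv2,json
s=env.read_state()
print(s['time'],s['position'],s['eef_rot'],s['finger_gap'],env.pinch_z)
import pickle
d={}
for n in('scene','top'):
    c=env.capture(n);d[n]=c
    cv2.imwrite(f'pics/{n}0.png',c['pixels'][:,:,::-1])
    print(n,c['fov_y'],c['cx'],c['cy'],c['k1'],c['world_to_cam'])
pickle.dump(d,open('c.pkl','wb'))
E
```

```text
0.0 [ 0.18206085 -0.51821332  0.23021305] [[ 3.31484877e-01 -9.43460143e-01 -8.57124727e-04]
 [-9.43457589e-01 -3.31485976e-01  2.19686897e-03]
 [-2.35678314e-03  8.04319851e-05 -9.99997220e-01]] 0.08514619847064339 0.0187
scene 51.508144769773494 321.3641145587542 237.96905451516378 -0.054807019579523754 [[-0.75850018 -0.65150052  0.01498487  0.47112696]
 [-0.38631902  0.43101019 -0.81546786  0.22959197]
 [ 0.5248191  -0.62432146 -0.57860835  0.80303401]
 [ 0.          0.          0.          1.        ]]
top 45.54730727942204 316.8303907934858 245.6638393987872 -0.01101702828930477 [[-0.01676462 -0.99974268 -0.01528157  0.08026696]
 [-0.9813072   0.01938218 -0.19146937  0.56109052]
 [ 0.19171629  0.011786   -0.98137962  1.12440637]
 [ 0.          0.          0.          1.        ]]
```

View pics/scene0.png

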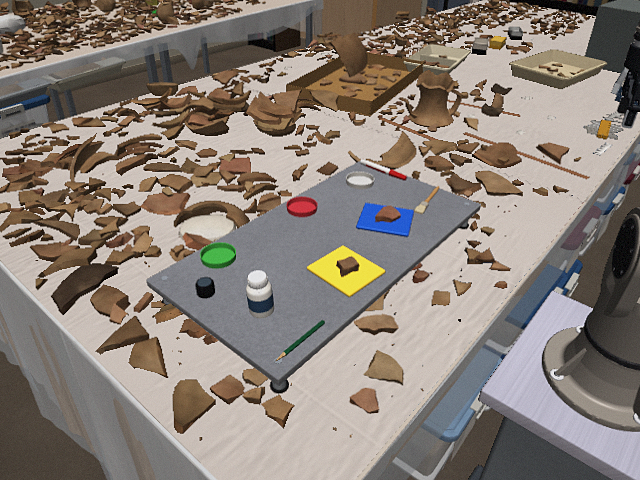

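View pics/top0.png

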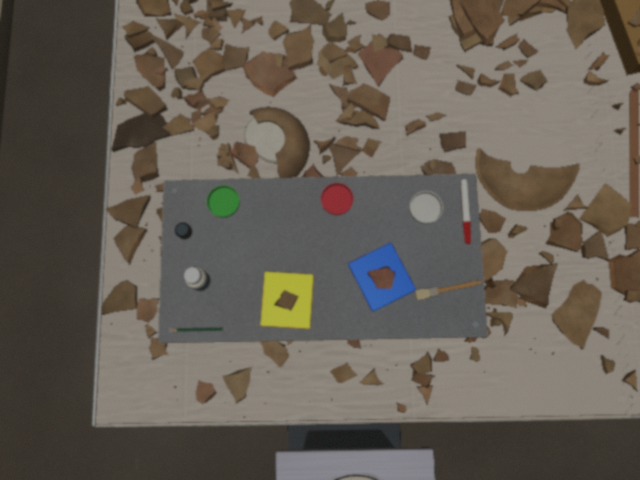

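The top view shows the reddish sherd on the blue pad at about (382,278), the green dish at (223,202), the bottle at (196,278) and the loupe at (183,230). In the scene view the sherd is at (388,214) and the green dish at (218,255).

```bash
cat > h.py <<'E'
import numpy as np,cv2
def ray(c,u,v):
    f=240/np.tan(np.radians(c['fov_y']/2))
    K=np.array([[f,0,c['cx']],[0,f,c['cy']],[0,0,1]])
    # picture = undist*(1+k1 r^2)
    p=cv2.undistortPoints(np.array([[[u,v]]],float),K,np.array([c['k1'],0,0,0.]))[0,0]
    d=np.array([p[0],p[1],1]);T=c['world_to_cam'];R=T[:3,:3]
    return -R.T@T[:3,3],R.T@d
def at(c,u,v,z):
    o,d=ray(c,u,v);return o+d*(z-o[2])/d[2]
E
python3 - <<'E'
from h import *
import pickle
d=pickle.load(open('c.pkl','rb'))
t,s=d['top'],d['scene']
for n,c,p,z in[('sherd',t,(382,278),.076),('sherd',s,(388,214),.076),('green',t,(223,202),.072),('green',s,(218,255),.072),
 ('red',t,(337,199),.072),('white',t,(426,207),.072),('yellow',t,(287,300),.068),('bottle top',t,(192,272),.135),('bottletop',s,(257,276),.135),('loupe',t,(182,230),.087),
 ('b1',t,(164,181),.06),('b2',t,(475,175),.06),('b3',t,(486,337),.06),('b4',t,(160,342),.06)]:
    print(n,at(c,*p,z).round(4))
for k,(a,b,x,y) in{'top':(340,230,90,90),'scene':(340,190,90,60)}.items():
    cv2.imwrite(f'pics/{k}c.png',cv2.resize(d[k]['pixels'][b:b+y,a:a+x,::-1],None,fx=6,fy=6,interpolation=2))
g=np.hstack([cv2.resize(d['top']['pixels'][180:225,195:250,::-1],None,fx=7,fy=7),cv2.resize(d['scene']['pixels'][235:280,190:245,::-1],None,fx=7,fy=7)])
cv2.imwrite('pics/g.png',g)
E
```

```text
sherd [ 0.4899 -0.0594  0.076 ]
sherd [ 0.4923 -0.0661  0.076 ]
green [0.655  0.2624 0.072 ]
green [0.6536 0.2642 0.072 ]
red [0.6564 0.0265 0.072 ]
white [ 0.6356 -0.1558  0.072 ]
yellow [0.4501 0.1315 0.068 ]
bottle top [0.5003 0.3084 0.135 ]
bottletop [0.4952 0.3074 0.135 ]
loupe [0.5939 0.3421 0.087 ]
b1 [0.7069 0.3902 0.06  ]
b2 [ 0.7059 -0.2643  0.06  ]
b3 [ 0.3701 -0.2627  0.06  ]
b4 [0.3715 0.3867 0.06  ]
```

View pics/topc.png

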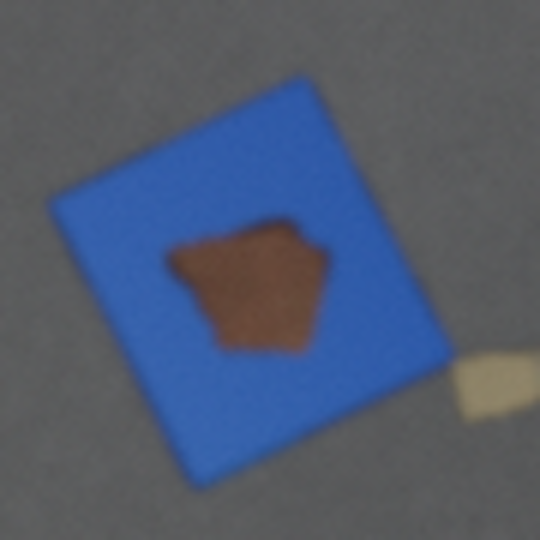

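View pics/scenec.png

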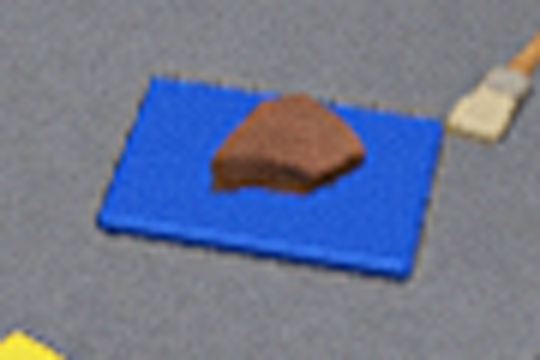

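View pics/g.png

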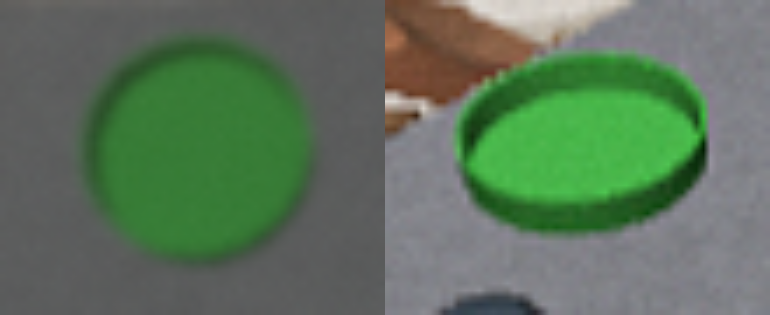

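Both views agree, and the board corners come out at the right 340 x 660 mm size. I'll approach at transit height with the fingers shut.

Call:
send_rows:
  series:
    - {"xyz": [-0.4,-0.5,-0.3],"spin": 0,"gripper": 0}
    - {"xyz": [-0.68,-0.92,0],"spin": 0,"gripper": 0}
    - {"xyz": [-0.68,-0.92,0],"spin": 0,"gripper": 0}
    - {"xyz": [-0.68,-0.92,0],"spin": 0,"gripper": 0}
    - {"xyz": [-0.68,-0.92,0],"spin": 0,"gripper": 0}
    - {"xyz": [-0.68,-0.92,0],"spin": 0,"gripper": 0}
    - {"xyz": [-0.68,-0.92,0],"spin": 0,"gripper": 0}
    - {"xyz": [-0.68,-0.92,0],"spin": 0,"gripper": 0}
    - {"xyz": [-0.68,-0.92,0],"spin": 0,"gripper": 0}
    - {"xyz": [-0.68,-0.92,0],"spin": 0,"gripper": 0}
    - {"xyz": [-0.68,-0.92,0],"spin": 0,"gripper": 0}
    - {"xyz": [-0.4,-0.5,0],"spin": 0,"gripper": 0}

```text
time: 1.6
position: [0.4672, -0.0939, 0.2429]
eef_rot: [[0.335, -0.942, -0.0], [-0.942, -0.335, 0.001], [-0.001, -0.0, -1.0]]
ft_force: [0.4, 0.2, -0.6]
finger_gap: -0.0001
```

Run:
```python
from h import *
from plant import env
s=env.read_state();c=env.capture('wrist')
print(s['time'],s['position'],s['eef_rot'].tolist() if hasattr(s['eef_rot'],'tolist') else s['eef_rot'],s['finger_gap'])
cv2.imwrite('pics/w1.png',c['pixels'][:,:,::-1])
T=np.eye(4);T[:3,:3]=s['eef_rot'];T[:3,3]=s['position']
c['world_to_cam']=np.linalg.inv(T@c['tool_from_camera'])
import pickle;pickle.dump(c,open('w1.pkl','wb'))
print({k:c[k] for k in('fov_y','cx','cy','k1')})
d=np.array([.49,-.062,.112])-s['position'];print(np.array(s['eef_rot']).T@d/.04)
```

```text
1.6 [ 0.46722739 -0.09394522  0.24292207] [[0.33494684104849604, -0.9422369635925362, -0.00034367361164354957], [-0.9422360655507174, -0.33494699810925466, 0.0013058457425785962], [-0.0013455285719568867, -0.0001135672347047056, -0.999999088327257]] -8.853843884416908e-05
{'fov_y': 63.48311631426146, 'cx': 319.27440951645855, 'cy': 238.34666791803744, 'k1': -0.019865979772969646}
[-0.55740412 -0.80355695  3.27389587]
```

View pics/w1.png

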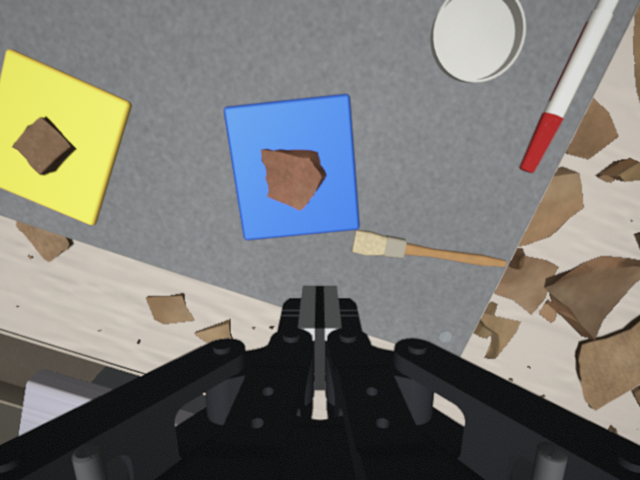

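The wrist view shows the reddish sherd at (293,178) on the blue pad, with corners (225,107), (349,95), (358,229) and (246,240). The arm hasn't reached the target yet.

Run:
```python
from h import *
from plant import env
import pickle
c=pickle.load(open('w1.pkl','rb'));D=pickle.load(open('c.pkl','rb'))
for z in(.076,.082):print('sherd',at(c,293,178,z).round(4))
P=[at(c,*p,.068) for p in[(225,107),(349,95),(358,229),(246,240)]]
print(np.round(P,4),np.mean(P,0), [np.linalg.norm(P[i]-P[i-1]) for i in range(4)])
Q=[at(D['top'],340+a/6,230+b/6,.068) for a,b in[(50,200),(305,75),(455,355),(197,490)]];print(np.mean(Q,0))
# height: right-hand tip (326,174) wrist / candidates in top
for z in(.07,.078,.086):
  print(z,'wrist bottom corner',at(c,301,209,z).round(4),'left corner',at(c,262,150,z).round(4),'right',at(c,326,175,z).round(4))
  print('  top crop BL,BR,TL,TR,R',[at(D['top'],340+a/6,230+b/6,z)[:2].round(4) for a,b in[(222,350),(305,350),(168,250),(290,220),(328,260)]])
s=env.read_state();print(s['time'],s['position'],s['joint_vel'])
```

```text
sherd [ 0.4889 -0.0636  0.076 ]
sherd [ 0.4897 -0.0638  0.082 ]
[[ 0.5224  0.0042  0.068 ]
 [ 0.5629 -0.0839  0.068 ]
 [ 0.4655 -0.1289  0.068 ]
 [ 0.4244 -0.0424  0.068 ]] [ 0.49378646 -0.06275182  0.068     ] [np.float64(0.108497183951661), np.float64(0.09692878494399214), np.float64(0.10737170886586958), np.float64(0.09579812469949082)]
[ 0.49413062 -0.06023743  0.068     ]
0.07 wrist bottom corner [ 0.466  -0.0779  0.07  ] left corner [ 0.5009 -0.0332  0.07  ] right [ 0.4993 -0.0879  0.07  ]
  top crop BL,BR,TL,TR,R [array([ 0.47  , -0.0493]), array([ 0.4695, -0.0769]), array([ 0.5041, -0.0324]), array([ 0.5135, -0.0737]), array([ 0.4997, -0.0859])]
0.078 wrist bottom corner [ 0.4677 -0.0777  0.078 ] left corner [ 0.5016 -0.0341  0.078 ] right [ 0.5001 -0.0875  0.078 ]
  top crop BL,BR,TL,TR,R [array([ 0.4691, -0.0485]), array([ 0.4686, -0.076 ]), array([ 0.5029, -0.0318]), array([ 0.5122, -0.0728]), array([ 0.4985, -0.0849])]
0.086 wrist bottom corner [ 0.4693 -0.0776  0.086 ] left corner [ 0.5024 -0.0351  0.086 ] right [ 0.5009 -0.0871  0.086 ]
  top crop BL,BR,TL,TR,R [array([ 0.4682, -0.0478]), array([ 0.4676, -0.0751]), array([ 0.5017, -0.0311]), array([ 0.511 , -0.0719]), array([ 0.4974, -0.0839])]
1.65 [ 0.46869807 -0.09047444  0.24296019] [ 1.61218597 -1.25793131  1.2218293   1.25049566 -0.49781713  0.69164955
  5.32134505]
```

Call:
send_rows:
  series:
    - {"xyz": [-0.6,-0.8,0],"spin": 0,"gripper": 0}
    - {"xyz": [0,0,0],"spin": 0,"gripper": 0}
    - {"xyz": [0,0,0],"spin": 0,"gripper": 0}
    - {"xyz": [0,0,0],"spin": 0,"gripper": 0}

```text
time: 2.15
position: [0.488, -0.0652, 0.2431]
eef_rot: [[0.329, -0.944, -0.001], [-0.944, -0.329, -0.001], [0.001, 0.001, -1.0]]
ft_force: [-0.1, -1.2, -0.0]
finger_gap: -0.0
```

```bash
cat > g.py <<'E'
import sys
from h import *
from plant import env
s=env.read_state()
d=np.array(eval(sys.argv[1]))-s['position'];print(s['time'],s['position'],(np.array(s['eef_rot']).T@d/.04).round(3),s['ft_force'])
E
python3 g.py .49,-.062,.111
```

```text
2.15 [ 0.48803756 -0.06520472  0.24305294] [-0.061 -0.076  3.301] [-0.05020871 -1.18865725 -0.04714581]
```

Call:
send_rows:
  series:
    - {"xyz": [-0.06,-0.07,0.3],"spin": 0,"gripper": 0}
    - {"xyz": [0,0,0.6],"spin": 0,"gripper": 0}
    - {"xyz": [0,0,0.6],"spin": 0,"gripper": 0}
    - {"xyz": [0,0,0.5],"spin": 0,"gripper": 0}
    - {"xyz": [0,0,0.5],"spin": 0,"gripper": 0}
    - {"xyz": [0,0,0.4],"spin": 0,"gripper": 0}
    - {"xyz": [0,0,0.2],"spin": 0,"gripper": 0}
    - {"xyz": [0,0,0.1],"spin": 0,"gripper": 0}
    - {"xyz": [0,0,0],"spin": 0,"gripper": 0}
    - {"xyz": [0,0,0],"spin": 0,"gripper": 0}
    - {"xyz": [0,0,0],"spin": 0,"gripper": 0}

```text
time: 3.52
position: [0.491, -0.0605, 0.1158]
eef_rot: [[0.331, -0.943, 0.001], [-0.943, -0.331, -0.0], [0.001, -0.001, -1.0]]
ft_force: [-0.8, -0.2, 0.0]
finger_gap: 0.0001
```

```bash
python3 g.py .49,-.062,.111
python3 - <<'E'
from h import *
from plant import env
a=env.capture('scene')['pixels'];b=env.capture('wrist')['pixels']
cv2.imwrite('pics/s2.png',np.hstack([cv2.resize(a[100:300,300:500,::-1],(400,400)),cv2.resize(b[100:400,170:470,::-1],(400,400))]))
E
```

```text
3.525 [ 0.49095358 -0.06045031  0.1157885 ] [0.029 0.035 0.12 ] [-0.76044757 -0.15900333  0.03416303]
```

View pics/s2.png

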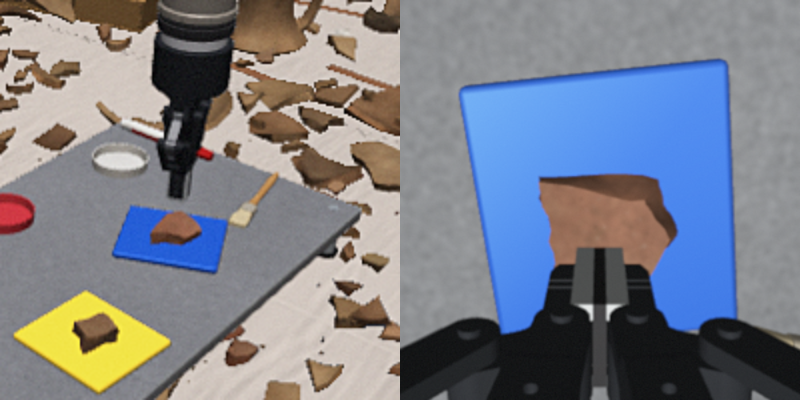

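The fingertips hang over the middle of the reddish sherd, clear of it. I'll trim 4 mm lower and then hold.

Call:
send_rows:
  series:
    - {"xyz": [0,0,0.1],"spin": 0,"gripper": 0}
    - {"xyz": [0,0,0]}
    - {"xyz": [0,0,0]}
    - {"xyz": [0,0,0]}
    - {"xyz": [0,0,0]}
    - {"xyz": [0,0,0]}
    - {"xyz": [0,0,0]}
    - {"xyz": [0,0,0]}
    - {"xyz": [0,0,0]}
    - {"xyz": [0,0,0]}
    - {"xyz": [0,0,0]}
    - {"xyz": [0,0,0]}

```text
validation failed for argument at $.se...
```

Call:
send_rows:
  series:
    - {"xyz": [0,0,0],"spin": 0,"gripper": 0}
    - {"xyz": [0,0,0]}
    - {"xyz": [0,0,0]}
    - {"xyz": [0,0,0]}
    - {"xyz": [0,0,0]}
    - {"xyz": [0,0,0]}
    - {"xyz": [0,0,0]}
    - {"xyz": [0,0,0]}
    - {"xyz": [0,0,0]}
    - {"xyz": [0,0,0]}
    - {"xyz": [0,0,0]}
    - {"xyz": [0,0,0]}

```text
validation failed for argument at $.se...
```

```bash
python3 g.py .655,.263,.245
```

```text
3.625 [ 0.49078775 -0.0604781   0.11561597] [-6.268 -6.555 -3.234] [-0.34138838 -0.381848    0.22327558]
```

Every row needs all three fields, so I'll resend in full.

Call:
send_rows:
  series:
    - {"xyz": [0,0,0.1],"spin": 0,"gripper": 0}
    - {"xyz": [0,0,0],"spin": 0,"gripper": 0}
    - {"xyz": [0,0,0],"spin": 0,"gripper": 0}
    - {"xyz": [0,0,0],"spin": 0,"gripper": 0}
    - {"xyz": [0,0,0],"spin": 0,"gripper": 0}
    - {"xyz": [0,0,0],"spin": 0,"gripper": 0}
    - {"xyz": [0,0,0],"spin": 0,"gripper": 0}
    - {"xyz": [0,0,0],"spin": 0,"gripper": 0}
    - {"xyz": [0,0,0],"spin": 0,"gripper": 0}
    - {"xyz": [0,0,0],"spin": 0,"gripper": 0}
    - {"xyz": [0,0,0],"spin": 0,"gripper": 0}
    - {"xyz": [0,0,0],"spin": 0,"gripper": 0}

```text
time: 5.12
position: [0.4905, -0.0604, 0.1113]
eef_rot: [[0.332, -0.943, -0.0], [-0.943, -0.332, -0.0], [0.0, 0.0, -1.0]]
ft_force: [-0.1, 0.3, -0.2]
finger_gap: 0.0001
```

Call:
send_rows:
  series:
    - {"xyz": [0,0,0],"spin": 0,"gripper": 0}
    - {"xyz": [0,0,0],"spin": 0,"gripper": 0}
    - {"xyz": [0,0,0],"spin": 0,"gripper": 0}
    - {"xyz": [0,0,0],"spin": 0,"gripper": 0}
    - {"xyz": [0,0,0],"spin": 0,"gripper": 0}
    - {"xyz": [0,0,0],"spin": 0,"gripper": 0}
    - {"xyz": [0,0,0],"spin": 0,"gripper": 0}
    - {"xyz": [0,0,0],"spin": 0,"gripper": 0}
    - {"xyz": [0,0,0],"spin": 0,"gripper": 0}
    - {"xyz": [0,0,0],"spin": 0,"gripper": 0}
    - {"xyz": [0,0,0],"spin": 0,"gripper": 0}
    - {"xyz": [0,0,0],"spin": 0,"gripper": 0}

```text
time: 6.62
position: [0.4906, -0.0604, 0.1113]
eef_rot: [[0.331, -0.943, 0.0], [-0.943, -0.331, -0.0], [0.0, -0.0, -1.0]]
ft_force: [0.2, 0.2, 0.4]
finger_gap: -0.0002
```

```bash
python3 g.py .655,.263,.245
```

```text
6.625 [ 0.49056143 -0.06043086  0.11129661] [-6.266 -6.559 -3.343] [0.22335291 0.20751315 0.38474206]
```

Call:
send_rows:
  series:
    - {"xyz": [0,0,-0.5],"spin": 0,"gripper": 0}
    - {"xyz": [0,0,-0.9],"spin": 0,"gripper": 0}
    - {"xyz": [0,0,-0.9],"spin": 0,"gripper": 0}
    - {"xyz": [0,0,-0.7],"spin": 0,"gripper": 0}
    - {"xyz": [0,0,-0.3],"spin": 0,"gripper": 0}
    - {"xyz": [0,0,0],"spin": 0,"gripper": 0}

```text
time: 7.38
position: [0.4908, -0.0604, 0.2435]
eef_rot: [[0.331, -0.943, 0.001], [-0.943, -0.331, -0.0], [0.001, -0.001, -1.0]]
ft_force: [-0.0, -0.2, -0.7]
finger_gap: 0.0001
```

Call:
send_rows:
  series:
    - {"xyz": [-0.4,-0.4,0],"spin": 0,"gripper": 0}
    - {"xyz": [-0.7,-0.7,0],"spin": 0,"gripper": 0}
    - {"xyz": [-0.7,-0.8,0],"spin": 0,"gripper": 0}
    - {"xyz": [-0.7,-0.8,0],"spin": 0,"gripper": 0}
    - {"xyz": [-0.7,-0.8,0],"spin": 0,"gripper": 0}
    - {"xyz": [-0.7,-0.8,0],"spin": 0,"gripper": 0}
    - {"xyz": [-0.7,-0.7,0],"spin": 0,"gripper": 0}
    - {"xyz": [-0.7,-0.7,0],"spin": 0,"gripper": 0}
    - {"xyz": [-0.4,-0.4,0],"spin": 0,"gripper": 0}
    - {"xyz": [0,0,0],"spin": 0,"gripper": 0}
    - {"xyz": [0,0,0],"spin": 0,"gripper": 0}
    - {"xyz": [0,0,0],"spin": 0,"gripper": 0}

```text
time: 8.88
position: [0.6453, 0.2336, 0.2432]
eef_rot: [[0.33, -0.944, -0.0], [-0.944, -0.33, -0.001], [0.001, 0.001, -1.0]]
ft_force: [0.2, -0.1, 0.1]
finger_gap: 0.0001
```

```bash
python3 - <<'E'
from h import *
from plant import env
s=env.read_state();c=env.capture('wrist')
print(s['time'],s['position'])
cv2.imwrite('pics/w3.png',c['pixels'][:,:,::-1])
T=np.eye(4);T[:3,:3]=s['eef_rot'];T[:3,3]=s['position']
c['world_to_cam']=np.linalg.inv(T@c['tool_from_camera'])
import pickle;pickle.dump(c,open('w3.pkl','wb'))
E
python3 g.py .655,.263,.098
```

```text
8.875 [0.64528781 0.2336206  0.24319529]
8.925 [0.64532396 0.23379294 0.24346757] [-0.614 -0.47   3.636] [ 0.55317267 -0.03909794 -0.51851236]
```

View pics/w3.png

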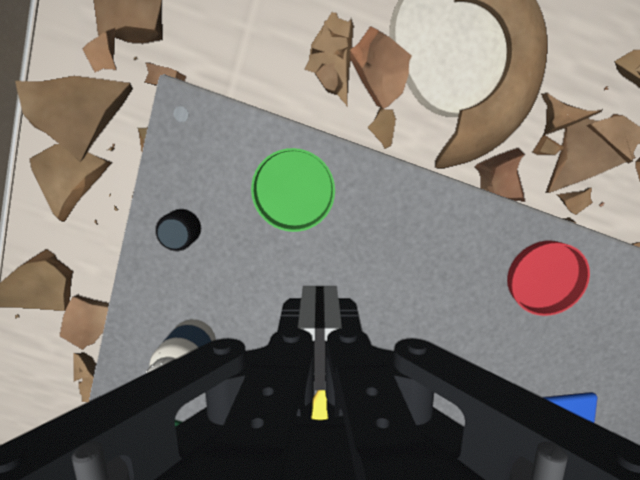

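The wrist view shows the green dish centred at about (293,189), the loupe at (178,229) and the bottle at (180,345). All are clear of the gripper.

Run:
```python
from h import *
import pickle
c=pickle.load(open('w3.pkl','rb'))
print(at(c,293,189,.074),at(c,293,189,.064))
a,b=at(c,252,189,.074),at(c,334,189,.074);print(np.linalg.norm(a-b))
```

```text
[0.65842969 0.26060536 0.074     ] [0.65678993 0.26074609 0.064     ]
0.06624192117929921
```

Call:
send_rows:
  series:
    - {"xyz": [-0.3,-0.25,0],"spin": 0,"gripper": 0}
    - {"xyz": [-0.3,-0.2,0],"spin": 0,"gripper": 0}
    - {"xyz": [0,0,0],"spin": 0,"gripper": 0}
    - {"xyz": [0,0,0],"spin": 0,"gripper": 0}

```text
time: 9.43
position: [0.6542, 0.2637, 0.2432]
eef_rot: [[0.331, -0.944, -0.0], [-0.944, -0.331, -0.001], [0.001, 0.0, -1.0]]
ft_force: [-0.3, -0.3, -0.3]
finger_gap: 0.0
```

```bash
python3 g.py .655,.263,.098
```

```text
9.425 [0.65419819 0.26372589 0.24324047] [ 0.021 -0.014  3.631] [-0.25806249 -0.33231065 -0.30059092]
```

Call:
send_rows:
  series:
    - {"xyz": [0.05,-0.03,0.3],"spin": 0,"gripper": 0}
    - {"xyz": [0,0,0.6],"spin": 0,"gripper": 0}
    - {"xyz": [0,0,0.6],"spin": 0,"gripper": 0}
    - {"xyz": [0,0,0.6],"spin": 0,"gripper": 0}
    - {"xyz": [0,0,0.5],"spin": 0,"gripper": 0}
    - {"xyz": [0,0,0.5],"spin": 0,"gripper": 0}
    - {"xyz": [0,0,0.3],"spin": 0,"gripper": 0}
    - {"xyz": [0,0,0.15],"spin": 0,"gripper": 0}
    - {"xyz": [0,0,0],"spin": 0,"gripper": 0}
    - {"xyz": [0,0,0],"spin": 0,"gripper": 0}
    - {"xyz": [0,0,0],"spin": 0,"gripper": 0}

```text
time: 10.8
position: [0.6565, 0.263, 0.1022]
eef_rot: [[0.332, -0.943, 0.001], [-0.943, -0.332, 0.001], [-0.0, -0.002, -1.0]]
ft_force: [-0.1, -0.4, -0.2]
finger_gap: -0.0001
```

```bash
python3 g.py .656,.262,.098
python3 - <<'E'
from h import *
from plant import env
a=env.capture('scene')['pixels'];b=env.capture('wrist')['pixels']
cv2.imwrite('pics/s4.png',np.hstack([cv2.resize(a[130:330,130:330,::-1],(400,400)),cv2.resize(b[100:400,170:470,::-1],(400,400))]))
E
```

```text
10.8 [0.65646294 0.26301613 0.10218301] [0.02  0.02  0.105] [-0.07052346 -0.39533635 -0.22301318]
```

View pics/s4.png

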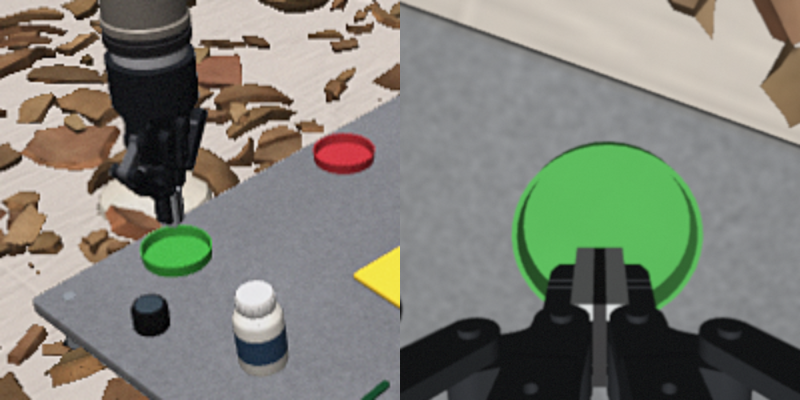

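The fingertips are centred over the green dish and clear of it. I'll trim 4 mm lower and hold for 3 s.

Call:
send_rows:
  series:
    - {"xyz": [0,0,0.1],"spin": 0,"gripper": 0}
    - {"xyz": [0,0,0],"spin": 0,"gripper": 0}
    - {"xyz": [0,0,0],"spin": 0,"gripper": 0}
    - {"xyz": [0,0,0],"spin": 0,"gripper": 0}
    - {"xyz": [0,0,0],"spin": 0,"gripper": 0}
    - {"xyz": [0,0,0],"spin": 0,"gripper": 0}
    - {"xyz": [0,0,0],"spin": 0,"gripper": 0}
    - {"xyz": [0,0,0],"spin": 0,"gripper": 0}
    - {"xyz": [0,0,0],"spin": 0,"gripper": 0}
    - {"xyz": [0,0,0],"spin": 0,"gripper": 0}
    - {"xyz": [0,0,0],"spin": 0,"gripper": 0}
    - {"xyz": [0,0,0],"spin": 0,"gripper": 0}

```text
time: 12.4
position: [0.656, 0.2627, 0.0973]
eef_rot: [[0.331, -0.943, 0.0], [-0.943, -0.331, 0.0], [-0.0, -0.0, -1.0]]
ft_force: [0.3, 0.5, 0.2]
finger_gap: -0.0003
```

Call:
send_rows:
  series:
    - {"xyz": [0,0,0],"spin": 0,"gripper": 0}
    - {"xyz": [0,0,0],"spin": 0,"gripper": 0}
    - {"xyz": [0,0,0],"spin": 0,"gripper": 0}
    - {"xyz": [0,0,0],"spin": 0,"gripper": 0}
    - {"xyz": [0,0,0],"spin": 0,"gripper": 0}
    - {"xyz": [0,0,0],"spin": 0,"gripper": 0}
    - {"xyz": [0,0,0],"spin": 0,"gripper": 0}
    - {"xyz": [0,0,0],"spin": 0,"gripper": 0}
    - {"xyz": [0,0,0],"spin": 0,"gripper": 0}
    - {"xyz": [0,0,0],"spin": 0,"gripper": 0}
    - {"xyz": [0,0,0],"spin": 0,"gripper": 0}
    - {"xyz": [0,0,0],"spin": 0,"gripper": 0}

```text
time: 13.9
position: [0.656, 0.2627, 0.0973]
eef_rot: [[0.332, -0.943, -0.0], [-0.943, -0.332, -0.0], [0.0, 0.0, -1.0]]
ft_force: [-0.3, 0.3, -0.3]
finger_gap: -0.0
```

Call:
send_rows:
  series:
    - {"xyz": [0,0,-0.4],"spin": 0,"gripper": 0}
    - {"xyz": [0,0,-0.8],"spin": 0,"gripper": 0}
    - {"xyz": [0,0,-0.8],"spin": 0,"gripper": 0}
    - {"xyz": [0,0,-0.8],"spin": 0,"gripper": 0}
    - {"xyz": [0,0,-0.8],"spin": 0,"gripper": 0}
    - {"xyz": [0,0,-0.7],"spin": 0,"gripper": 0}
    - {"xyz": [0,0,-0.5],"spin": 0,"gripper": 0}
    - {"xyz": [0,0,-0.3],"spin": 0,"gripper": 0}
    - {"xyz": [0,0,0],"spin": 0,"gripper": 0}
    - {"xyz": [0,0,0],"spin": 0,"gripper": 0}
    - {"xyz": [0,0,0],"spin": 0,"gripper": 0}
    - {"xyz": [0,0,0],"spin": 0,"gripper": 0}

```text
time: 15.4
position: [0.6558, 0.2625, 0.3005]
eef_rot: [[0.332, -0.943, -0.001], [-0.943, -0.332, -0.001], [0.0, 0.001, -1.0]]
ft_force: [0.7, 0.2, -0.2]
finger_gap: 0.0002
```

Run:
```python
from h import *
from plant import env
import pickle
s=env.read_state();print(s['time'],s['position'],np.abs(s['joint_vel']).max())
D=pickle.load(open('c.pkl','rb'))
a=env.capture('scene')['pixels']
cv2.imwrite('pics/s5.png',a[:,:,::-1])
cv2.imwrite('pics/d5.png',np.clip(3*cv2.absdiff(a,D['scene']['pixels']),0,255))
```

```text
15.4 [0.65580245 0.26249936 0.30048882] 0.22462894822386797
```

View pics/s5.png

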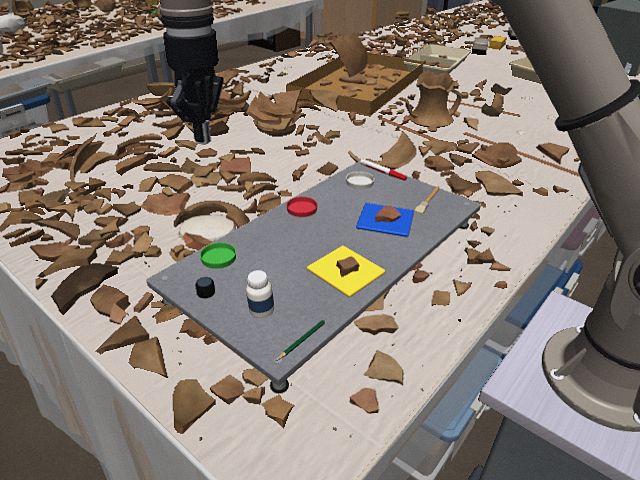

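View pics/d5.png

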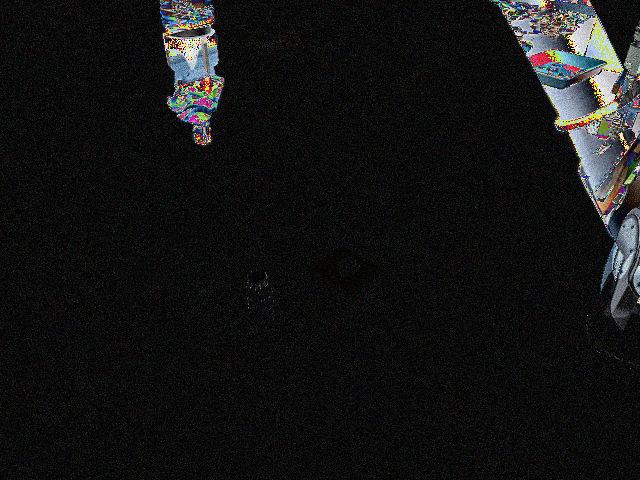

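The scene is unchanged except for the arm. Faint sub-pixel traces show at the bottle (258,290) and the brown sherd (348,265), and the gripper never came near either. The fingertips are at z = 0.300, 24 cm above the board, and still.

```bash
python3 -c "
from plant import env
print(env.hand_in())"
```

```text
the job is handed in; nothing more can be done
None
```

I pointed at the reddish sherd on the blue pad, then at the middle of the green dish, drew back up and handed the job in at about 15.5 s.

| Step | Fingertip height | Gap | Hold |
|---|---|---|---|
| Reddish sherd | z = 0.111 m | about 3 cm above its top (2.5 cm if it is the full 18 mm thick) | about 3 s |
| Middle of the green dish | z = 0.097 m | about 2.3 cm above the rim, 3.5 cm above the floor | about 3 s |
| Drawn back | z = 0.300 m | 24 cm above the board | at hand-in |

- **Positions:** the scene, top and wrist cameras agreed on the sherd to within about 7 mm and on the dish to within about 5 mm. I aimed between the readings.
- **Touching:** the wrist force in every reading stayed at noise level, about 1 N at most. The fingers were shut throughout the pointing. I did not go low over the other pad or dishes.
- **Before and after:** comparing the first and last scene pictures shows nothing moved except the arm. Very faint sub-pixel differences show at the bottle and the brown sherd; the gripper was never near either.
- **Short or refused moves:** two calls were refused for missing fields, with no motion. One long move stopped about 3 cm short at travel height, and I corrected it before going down.

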